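Draw the flux bottle from its leaning stand

TASK

Draw the blue flux bottle out of its light leaning stand, straight along the socket's lean, so that the stand neither tips nor is dragged out of its place. Then set the bottle upright on its foot inside the black drip tray, without dropping it, and let go. Leave everything else on the bench where it is.

Things in the scene. Friction and masses are not known exactly. Their poses are not given: they have to be found in the camera images.
- bottle: The closed blue flux bottle: a round cylinder 36 mm in diameter and 112 mm long, then a 8 mm shoulder and a white cap 24 mm in diameter; 136 mm long in all, about 160 g, flat foot. Origin at the centre of its foot, z along its axis towards the cap. At the start it leans 25 to 27 degrees from upright in the stand (the socket leans 25), its lower 65 mm inside the socket, the upper 71 mm out.
- stand: The light (about 80 g) cream plastic stand, loose on the bench: a base plate 120 x 90 mm, 8 mm thick, carrying a square socket tube 48 mm outside, 40 mm inside (about 2 mm of play round the bottle), 65 mm deep, that leans 25 degrees from upright towards the stand's own -x, where the bottle's cap points; with the bottle out it stands firmly by itself. Origin at the centre of the base's underside, z up, x along the 120 mm side.
- socket_floor (a point): Centre of the inside floor of the socket, 23 mm above the bench, where the bottle's foot rests at the start.
- socket_mouth (a point): Centre of the socket's mouth, 65 mm up the socket axis from socket_floor; the line from socket_floor to socket_mouth is the direction in which the bottle comes out. The highest point of the socket's rim is 92 mm above the bench.
- tray_in (a point): Centre of the inside floor of the black drip tray (fixed to the bench), 4 mm above the bench. The tray is 130 x 130 mm outside, 122 x 122 mm inside, its rim 18 mm above the bench; the point's x and y axes run along its sides.
- pump: Bystander: desoldering pump, aluminium and red, about 190 mm long, 20 mm thick, lying flat, origin under its middle.
- spool: Bystander: grey solder spool lying flat, 58 mm diameter, 42 mm high, origin at the centre of its underside.
- mouse: Bystander: black computer mouse, 105 x 60 x 32 mm, origin at the centre of its underside.
- meter: Bystander: orange and black hand multimeter lying on its back, 180 x 85 x 40 mm, origin at the centre of its underside.
- driver: Bystander: red-handled screwdriver lying flat, 170 mm long, 25 mm thick.
- amber_jar: Bystander: amber jar with a black lid, 64 mm diameter, 85 mm high, standing at the back, origin at the centre of its underside.
- board: Bystander: green circuit board on a black carrier, 110 x 150 mm, 30 mm high, origin at the centre of its underside.
Mind the look-alikes: they are no part of the job. Of the things like the bottle, leave any that is green; of the rest the smaller one is meant. What is shaped like the part that bears tray_in but yellow is not meant.

How it is judged (in metres and radians):
On the way:
1. the bottle is drawn clear of the socket, with the stand still upright and in its place (distance between bottle and socket_floor above 0.075 m and angle between stand's own z axis and vertical below 0.05 rad and distance of stand from where it was at the start of the episode below 0.014 m), for 0.1 s.
At the end, for the whole second after the job is handed in: The bottle stands released and at rest inside the tray: upright within 3.4 degrees, foot on the tray's floor within 4 mm in height and within 65 mm of its centre. The stand is upright within 2.9 degrees and within 14 mm of where it started (angle between bottle's own z axis and vertical below 0.06 rad and horizontal distance between bottle and tray_in below 0.065 m and z of bottle in the frame of tray_in between -0.004 and 0.004 m and linear speed of bottle below 0.05 m/s and angle between stand's own z axis and vertical below 0.05 rad and distance of stand from where it was at the start of the episode below 0.014 m); the robot touches nothing.
It fails at once if the stand tips by more than 10 degrees (angle between stand's own z axis and vertical above 0.175 rad).
It fails at once if the stand is dragged, lifted or pushed more than 14 mm from its place (distance of stand from where it was at the start of the episode above 0.014 m).
It fails at once if the bottle is dropped or thrown: it moves faster than 0.7 m/s (a fall of about 25 mm) with no finger on it (linear speed of bottle above 0.7 m/s and contact force between the fingers and bottle below 0.05 N).
It fails at once if a bystander is moved by more than 20 mm (distance of any of pump, spool, mouse, meter, driver, amber_jar, board from where it was at the start of the episode above 0.02 m).
It also fails if it takes over 43 s, if anything falls off the work surface, if the arm or the gripper's body presses on something with over 40 N, if the wrist force passes 120 N, or if a joint passes its speed limit or range.

ROBOT

A 6-joint arm with a two-finger parallel gripper is mounted at the origin on the work surface. World frame = base frame: x ahead of the robot, y to its left, z up, the work surface at z = 0. Lengths are in mm, angles in rad, forces in N, time in s.
With the tool pointing down it reaches from about 400 to 925 mm from the base axis. Payload 12.5 kg.
Tool frame: the origin (TCP) lies at the very end of the fingers, on their centre line; the grasp point (between the pads) lies 19 mm behind it; z points along the fingers, y is the line along which they close (so a half turn about z gives the same grasp; the last joint's range is limited). The gripper opens to 95 mm and grips with 3 to 60 N. Pads are 20 mm wide; open, the fingers measure 119 mm over their backs; the gripper's body (75 mm by 180 mm) begins 59 mm behind the grasp point.
Start: joints at [1.072, 0.491, 1.559, -0, 1.092, -0.106], TCP at [239.221, 577.426, 214.661] pointing down, gripper open.
Joint ranges: [-3.1, 3.1], [-0.84, 2.19], [0.05, 2.79], [-1.13, 4.28], [0.06, 2.93], [-2.69, 2.69]. Speed limits (rad/s): [2.22, 2.22, 2.79, 3.14, 3.14, 3.14].

INTERFACE

Orientations are given as a rotation vector (axis times angle).
In Python, from workcell import ctrl gives the robot as it stands.
- The arm moves only by the shell command python3 -m pendant 'ROWS'. ROWS is JSON, a list of rows, each an object of numbers: "grip": the opening, from 0 (shut) to 1 (fully open); "tx", "ty", "tz": the shift along the tool's x, y, z in mm; "ax", "ay", "az": the turn, a rotation vector about the tool's x, y, z in degrees. A call has 1 to 20 rows; each row is the pose to reach, as a shift and turn from the pose commanded when the call began, along the tool's axes at that moment; what a row does not reach only later rows make up. A row lasts 1/8 s, in which the tool goes at most 62.5 mm and 10.7 degrees, less where a joint would pass 70% of its speed; a pose out of reach is approached as far as the arm can. A call with a gripper value outside its range is refused whole. The fingers move at their own pace and stop on an object; the grip force is fixed at half the most. Time passes only in rows, so rows that repeat a pose let the fingers close. It gives the time, the measured TCP pose, the force, the opening and the grip force at its end, in the units of the state.
- ctrl.read_state(): the state, without advancing time (a new reading comes with each control period).
- ctrl.capture(name): name is "scene" or "top" or "wrist"; returns a dict with "image" (480x640x3 uint8, red, green, blue), "intrinsics" (3x3 intrinsics, pixels), "extrinsics" (4x4, takes a point from world to camera coordinates). Camera axes: x right, y down, z forward; pixel columns grow to the right and rows downward; lengths in mm; the calibration is good to about 2 mm. A picture is of the moment at which its call begins. There is no depth.
- ctrl.job_done(): hands the job in; it is judged then, once.
The state is a dict: "t": time; "q": joint angles; "qvel": joint speeds; "joint_torque": joint torques, N m; "tcp_pos": TCP position; "orientation": TCP orientation; "wrist_force": force on the tool from outside, world axes, zero at the start; "moment": the same for the moment, N m; "finger_gap": finger opening in mm; "gripper_force": force on a finger pad.
Only numpy, scipy, OpenCV 4.12 (cv2) and the standard library are available. Lean on these libraries where they do the work, as an engineer would, in place of code of your own. Each camera call takes 0.05 s, during which the arm holds its last target. There are 200 camera calls.

## Working session

There is one attempt and no reset: what is moved stays moved. The work goes in short steps, Python scripts to look and compute and a shell command to move; the robot and the scene stay as the last step left them, time stands still between calls to the robot, and variables do not carry over. Pictures are saved under pics/ and viewed, at most 10 in all, crops included, and the job is handed in when it is done.

```bash
mkdir -p pics
python3 - <<'E'
from workcell import ctrl
import cv2,numpy as np
for n in ("scene","top"):
    c=ctrl.capture(n); cv2.imwrite(f"pics/{n}0.png",c["image"][:,:,::-1])
    np.savez(f"{n}0.npz",**c); print(n,np.round(c["intrinsics"],1).tolist(),np.round(c["extrinsics"],3).tolist())
s=ctrl.read_state(); print(s)
E
```

```text
scene [[543.4, 0.0, 324.1], [0.0, 543.4, 238.9], [0.0, 0.0, 1.0]] [[0.455, 0.891, 0.006, -278.973], [0.647, -0.326, -0.689, -294.839], [-0.612, 0.317, -0.724, 1593.303], [0.0, 0.0, 0.0, 1.0]]
top [[563.8, 0.0, 315.0], [0.0, 563.8, 252.8], [0.0, 0.0, 1.0]] [[0.028, -0.999, 0.023, -27.027], [-0.988, -0.031, -0.154, 586.789], [0.155, -0.019, -0.988, 1291.456], [0.0, 0.0, 0.0, 1.0]]
{'t': 0.1, 'q': array([ 1.07238434e+00,  4.91495944e-01,  1.55938883e+00, -8.14831360e-07,
        1.09164763e+00, -1.05600332e-01]), 'qvel': array([ 0.00033288, -0.00139849, -0.00198689,  0.00148224,  0.00095853,
        0.00139366]), 'joint_torque': array([ 2.33952713e-03, -6.13625693e+01, -2.58603752e+01,  6.93529984e-02,
        4.71010152e-02, -1.33898625e-04]), 'tcp_pos': array([239.12496546, 577.22890228, 214.1221328 ]), 'orientation': array([-6.13012693e-01, -3.08091967e+00,  1.40955744e-03]), 'wrist_force': array([-1.47432838,  0.38845531,  1.17204567]), 'moment': array([0.00119393, 0.06155399, 0.03407017]), 'gripper_force': 0.0, 'finger_gap': 95.29541222813403}
```

View pics/scene0.png

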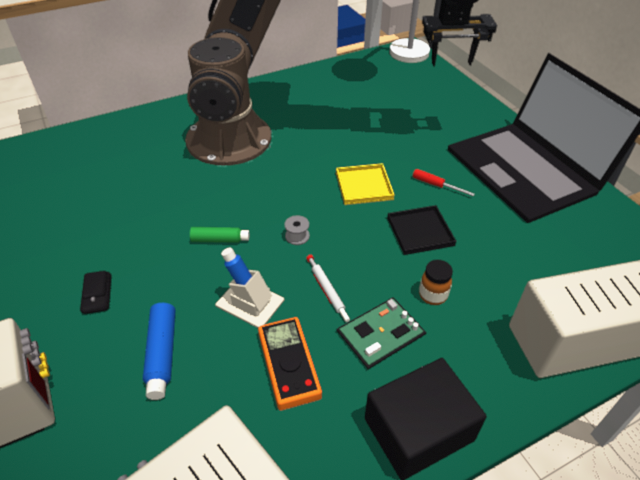

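View pics/top0.png

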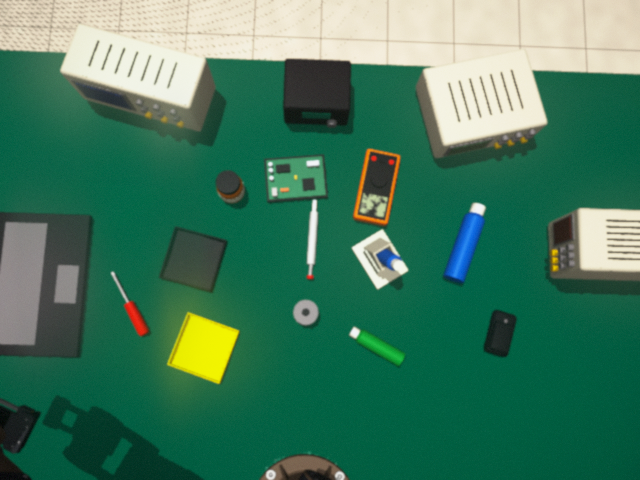

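The scene holds three bottle-like things. The blue bottle in the stand is at scene (240,268) / top (390,260). A larger blue one lies at scene (158,350) / top (465,243), and a green one at scene (218,235) / top (377,346). I choose the one in the stand. The black tray is at scene (421,229) / top (194,259); the yellow tray at top (204,347) is not meant. Next I check a close crop.

Run:
```python
import cv2,numpy as np
a=cv2.imread("pics/scene0.png")[235:335,205:295]; b=cv2.imread("pics/top0.png")[220:300,340:420]
a=cv2.resize(a,(396,440),interpolation=cv2.INTER_CUBIC); b=cv2.resize(b,(400,400),interpolation=cv2.INTER_CUBIC)
b=cv2.copyMakeBorder(b,0,40,0,0,cv2.BORDER_CONSTANT)
cv2.imwrite("pics/crop0.png",np.hstack([a,b]))
```

```text
(no output)
```

View pics/crop0.png

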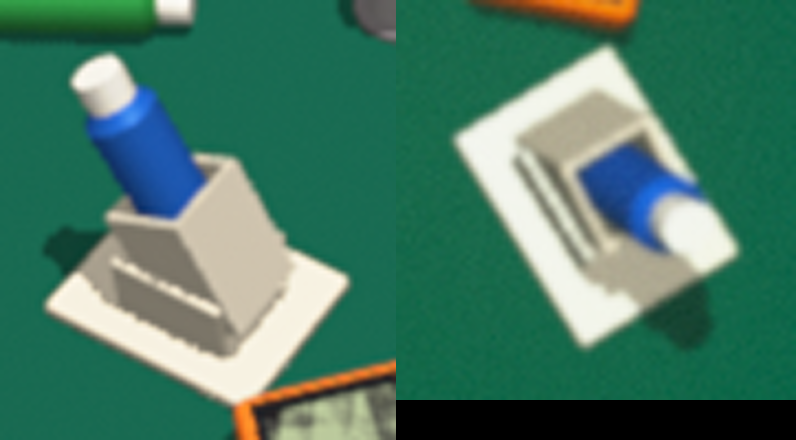

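The crop confirms it: a small blue bottle with a white cap, in the cream stand. In the top view the base corners are at about (383,229), (352,247), (378,290) and (408,270). The cap tip is near (399,268) in top and (227,250) in scene.

```bash
cat > h.py <<'E'
import cv2,numpy as np
from workcell import ctrl
def cam(c): return c["intrinsics"],c["extrinsics"]
def ray(c,p):
    K,E=cam(c); d=E[:3,:3].T@np.linalg.solve(K,[p[0],p[1],1.]); return -E[:3,:3].T@E[:3,3],d/np.linalg.norm(d)
def onz(c,p,z):
    o,d=ray(c,p); return o+d*(z-o[2])/d[2]
def tri(c1,p1,c2,p2):
    o1,d1=ray(c1,p1);o2,d2=ray(c2,p2)
    s=np.linalg.lstsq(np.c_[d1,-d2],o2-o1,rcond=None)[0]
    a=o1+s[0]*d1;b=o2+s[1]*d2; return (a+b)/2,np.linalg.norm(a-b)
def proj(c,X):
    K,E=cam(c); v=K@(E[:3,:3]@X+E[:3,3]); return v[:2]/v[2]
E
python3 - <<'E'
from h import *
np.set_printoptions(precision=1,suppress=True)
T=dict(np.load("top0.npz"));S=dict(np.load("scene0.npz"))
def t(x,y): return (340+(x-396)/5-.4,220+y/5-.4)
def s(x,y): return (205+x/4.4-.4,235+y/4.4-.4)
A,B,C,D=[onz(T,t(*p),8) for p in [(613,45),(455,137),(585,348),(738,250)]]
print(A,B,C,D,"len",np.linalg.norm(C-B),np.linalg.norm(A-B),np.linalg.norm(D-C))
m=(A+B+C+D)/4; 
for p,n in (((45,305),1),((348,283),2),((240,403),3)): print("scene",onz(S,s(*p),8))
u=(C-B)+(D-A);w=(A-B)+(D-C); 
print("ctr",m,"long yaw",np.degrees(np.arctan2(u[1],u[0])),"short",np.degrees(np.arctan2(w[1],w[0])))
# cap mask: white low-sat pixels near
print("cap",tri(T,t(697,230),S,s(105,86)), "shoulderline",tri(T,t(660,212),S,s(122,118)))
# tray
for c,n,(x0,y0,x1,y1) in ((T,"top",(150,220,235,300)),(S,"scene",(380,200,462,258))):
    im=c["image"][y0:y1,x0:x1].astype(int); mk=((im.max(2)<60)).astype(np.uint8)
    k=max(cv2.findContours(mk,0,2)[0],key=cv2.contourArea); k=k+np.array([x0,y0])
    P=np.array([onz(c,q[0],18)[:2] for q in k],np.float32)
    print(n,cv2.minAreaRect(P),cv2.contourArea(k))
E
```

```text
[ 659. -176.    8.] [610.6 -98.9   8. ] [ 509.  -163.8    8. ] [ 559.1 -238.1    8. ] len 120.56688930733692 91.07493744888696 89.61537934270231
scene [ 560.9 -237.1    8. ]
scene [615.4 -99.4   8. ]
scene [ 657.1 -174.     8. ]
ctr [ 584.4 -169.2    8. ] long yaw -147.77478203017597 short -56.92499390683072
cap (array([ 552.1, -191.4,  136.3]), np.float64(9.400296171259718)) shoulderline (array([ 560.5, -182.9,  118.4]), np.float64(1.1486577910954474))
top ((574.2329711914062, 224.2872772216797), (126.27584838867188, 57.25844955444336), 16.531538009643555) 126.0
scene ((577.5442504882812, 278.7895202636719), (136.7276153564453, 141.51849365234375), 76.58692169189453) 2246.5
```

```bash
cat >> h.py <<'E'
from scipy.spatial.transform import Rotation as Rn
def goal(p,zax,yax):
    z=np.array(zax)/np.linalg.norm(zax); y=np.array(yax,float); y-=z*(y@z); y/=np.linalg.norm(y)
    st=ctrl.read_state(); R0=Rn.from_rotvec(st["orientation"]); p0=st["tcp_pos"]
    out=[]
    for s in (1,-1):
        R=Rn.from_matrix(np.c_[np.cross(s*y,z),s*y,z]); out.append((R0.inv()*R).as_rotvec(degrees=True))
    print("t",np.round(R0.inv().apply(np.array(p)-p0),1),"turns",[np.round(o,1) for o in out],"tcp",p0.round(1),"q",st["q"].round(2),"time",st["t"])
E
python3 - <<'E'
from h import *
L=np.array([-.843,-.537]);th=np.radians(25.5);a=np.r_[L*np.sin(th),np.cos(th)]
F=np.array([599,-160,23.]);goal(F+190*a,-a,[.537,-.843,0])
E
```

```text
t [-567.8 -610.3   20.1] turns [array([-27.8,  14.5, 122.5]), array([-12.3, -23.5, -54.1])] tcp [239.1 577.2 214.1] q [ 1.07  0.49  1.56 -0.    1.09 -0.11] time 0.1
```

```bash
python3 -m pendant '[{"tx":-460,"ty":-272,"tz":-40,"az":60},{"tx":-460,"ty":-272,"tz":-40,"az":60},{"tx":-460,"ty":-272,"tz":-40,"az":60},{"tx":-460,"ty":-272,"tz":-40,"az":60},{"tx":-460,"ty":-272,"tz":-40,"az":60},{"tx":-460,"ty":-272,"tz":-40,"az":60},{"tx":-460,"ty":-272,"tz":-40,"az":60},{"tx":-460,"ty":-272,"tz":-40,"az":60},{"tx":-568,"ty":-610,"tz":10,"ax":-27.8,"ay":14.5,"az":122.5},{"tx":-568,"ty":-610,"tz":10,"ax":-27.8,"ay":14.5,"az":122.5},{"tx":-568,"ty":-610,"tz":10,"ax":-27.8,"ay":14.5,"az":122.5},{"tx":-568,"ty":-610,"tz":10,"ax":-27.8,"ay":14.5,"az":122.5},{"tx":-568,"ty":-610,"tz":10,"ax":-27.8,"ay":14.5,"az":122.5},{"tx":-568,"ty":-610,"tz":10,"ax":-27.8,"ay":14.5,"az":122.5},{"tx":-568,"ty":-610,"tz":10,"ax":-27.8,"ay":14.5,"az":122.5},{"tx":-568,"ty":-610,"tz":10,"ax":-27.8,"ay":14.5,"az":122.5},{"tx":-568,"ty":-610,"tz":10,"ax":-27.8,"ay":14.5,"az":122.5},{"tx":-568,"ty":-610,"tz":10,"ax":-27.8,"ay":14.5,"az":122.5}]'
python3 - <<'E'
from h import *
L=np.array([-.843,-.537]);th=np.radians(25.5);a=np.r_[L*np.sin(th),np.cos(th)]
F=np.array([599,-160,23.]);goal(F+190*a,-a,[.537,-.843,0])
c=ctrl.capture("wrist");np.savez("w1.npz",**c);cv2.imwrite("pics/w1.png",c["image"][:,:,::-1])
for s in (0,65,112,136): print(s,proj(c,F+s*a).round())
E
```

```text
t [-567.8 -610.3   20.1] turns [array([-27.8,  14.5, 122.5]), array([-12.3, -23.5, -54.1])] tcp [239.1 577.2 214.1] q [ 1.07  0.49  1.56 -0.    1.09 -0.11] time 0.1
0 [-75. 655.]
65 [-143.  707.]
112 [-204.  754.]
136 [-239.  781.]$[0]: bad value
```

View pics/w1.png

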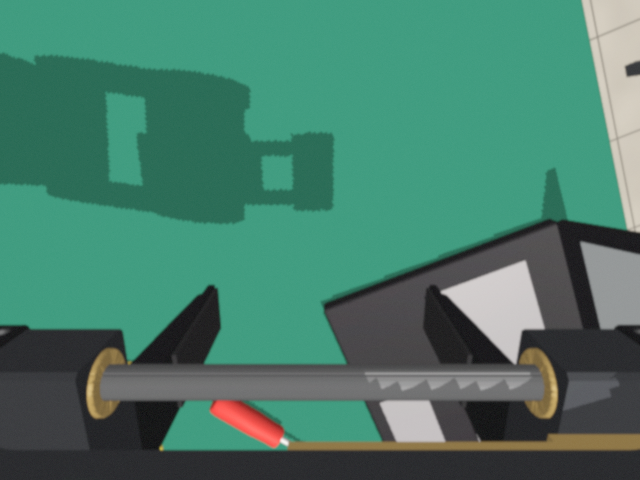

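The move was refused, probably because rows need every key, and the wrist picture shows only the start view. I'm giving full rows now.

```bash
python3 -m pendant '[{"grip":1,"tx":-460,"ty":-272,"tz":-40,"ax":0,"ay":0,"az":60},{"grip":1,"tx":-460,"ty":-272,"tz":-40,"ax":0,"ay":0,"az":60},{"grip":1,"tx":-460,"ty":-272,"tz":-40,"ax":0,"ay":0,"az":60},{"grip":1,"tx":-460,"ty":-272,"tz":-40,"ax":0,"ay":0,"az":60},{"grip":1,"tx":-460,"ty":-272,"tz":-40,"ax":0,"ay":0,"az":60},{"grip":1,"tx":-460,"ty":-272,"tz":-40,"ax":0,"ay":0,"az":60},{"grip":1,"tx":-460,"ty":-272,"tz":-40,"ax":0,"ay":0,"az":60},{"grip":1,"tx":-460,"ty":-272,"tz":-40,"ax":0,"ay":0,"az":60},{"grip":1,"tx":-568,"ty":-610,"tz":10,"ax":-27.8,"ay":14.5,"az":122.5},{"grip":1,"tx":-568,"ty":-610,"tz":10,"ax":-27.8,"ay":14.5,"az":122.5},{"grip":1,"tx":-568,"ty":-610,"tz":10,"ax":-27.8,"ay":14.5,"az":122.5},{"grip":1,"tx":-568,"ty":-610,"tz":10,"ax":-27.8,"ay":14.5,"az":122.5},{"grip":1,"tx":-568,"ty":-610,"tz":10,"ax":-27.8,"ay":14.5,"az":122.5},{"grip":1,"tx":-568,"ty":-610,"tz":10,"ax":-27.8,"ay":14.5,"az":122.5},{"grip":1,"tx":-568,"ty":-610,"tz":10,"ax":-27.8,"ay":14.5,"az":122.5},{"grip":1,"tx":-568,"ty":-610,"tz":10,"ax":-27.8,"ay":14.5,"az":122.5},{"grip":1,"tx":-568,"ty":-610,"tz":10,"ax":-27.8,"ay":14.5,"az":122.5},{"grip":1,"tx":-568,"ty":-610,"tz":10,"ax":-27.8,"ay":14.5,"az":122.5}]'
python3 - <<'E'
from h import *
L=np.array([-.843,-.537]);th=np.radians(25.5);a=np.r_[L*np.sin(th),np.cos(th)]
F=np.array([599,-160,23.]);goal(F+190*a,-a,[.537,-.843,0])
c=ctrl.capture("wrist");np.savez("w1.npz",**c);cv2.imwrite("pics/w1b.png",c["image"][:,:,::-1])
for s in (0,65,112,136): print(s,proj(c,F+s*a).round())
E
```

```text
t: 2.4
tcp_pos: [530.8, -202.5, 204.9]
orientation: [-2.829, -0.83, -0.642]
wrist_force: [0.0, -0.0, -0.1]
finger_gap: 95.0
gripper_force: 0.0
t [-5.8  0.8  8.8] turns [array([-0.1, -0.1,  0.2]), array([ 1.000e-01, -1.000e-01, -1.798e+02])] tcp [ 530.8 -202.5  204.9] q [-0.68  0.37  1.89  0.59  0.83 -0.07] time 2.4
0 [323. 219.]
65 [323. 239.]
112 [323. 258.]
136 [324. 271.]
```

View pics/w1b.png

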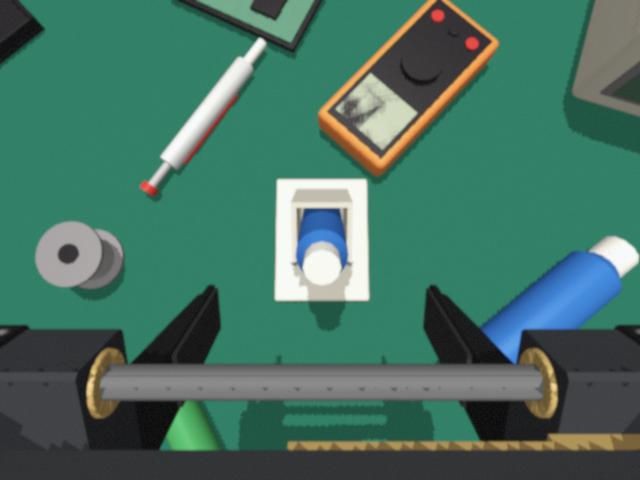

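The wrist view shows the stand square-on, with the cap at (321,264) between the open fingers. The predicted cap end is (324,271), so I'm refining with masks and triangulation.

Run:
```python
from h import *
np.set_printoptions(precision=1,suppress=True)
W=dict(np.load("w1.npz"));T=dict(np.load("top0.npz"));S=dict(np.load("scene0.npz"))
L=np.array([-.843,-.537]);th=np.radians(25.5);a=np.r_[L*np.sin(th),np.cos(th)]; F=np.array([599,-160,23.])
print(W["intrinsics"][0,0], -W["extrinsics"][:3,:3].T@W["extrinsics"][:3,3])
B={}
for n,c,(x0,y0,x1,y1) in (("w",W,(285,195,360,300)),("t",T,(372,240,412,275)),("s",S,(218,240,262,290))):
    h=cv2.cvtColor(c["image"],cv2.COLOR_RGB2HSV)[y0:y1,x0:x1]
    m=((h[...,0]>104)&(h[...,0]<125)&(h[...,1]>150)&(h[...,2]>60)).astype(np.uint8)
    k=max(cv2.findContours(m,0,1)[0],key=cv2.contourArea)+[x0,y0]
    k=k.reshape(-1,2); l=cv2.fitLine(k.astype(np.float32),2,0,.01,.01).ravel(); B[n]=k
    print(n,"blue bbox",k.min(0),k.max(0),"line",l, "pred dir",proj(c,F+112*a),proj(c,F+65*a))
    wm=((h[...,1]<45)&(h[...,2]>150)).astype(np.uint8)
    if n=="w":
        wm[:,:]=wm; wm[:245-195]=0; wm[283-195:]=0; wm[:,:303-285]=0; wm[:,342-285:]=0
        k2=max(cv2.findContours(wm,0,1)[0],key=cv2.contourArea)+[x0,y0]; print("cap",cv2.minEnclosingCircle(k2),cv2.boundingRect(k2))
    if n=="s":
        k2=max(cv2.findContours(wm[:30],0,1)[0],key=cv2.contourArea)+[x0,y0]; print("cap",cv2.minAreaRect(k2),cv2.boundingRect(k2))
# cap end centre triangulation wrist + scene
for ps in ((227.3,249.3),(227.3,250.5)): print(tri(W,(321.5,265.5),S,ps), tri(W,(321.5,265.5),T,(340+(703-396)/5-.4,220+238/5-.4)))
```

```text
402.58585759897454 [ 531.8 -201.4  394.9]
w blue bbox [297 210] [346 265] line [  1.    0.2 321.4 237.1] pred dir [323.4 258.1] [323.2 238.6]
cap ((322.0, 266.7432556152344), 24.367460250854492) (303, 245, 39, 38)
t blue bbox [378 250] [399 268] line [  1.    0.3 388.2 258.1] pred dir [394.4 262.7] [386.8 257.8]
s blue bbox [225 255] [250 283] line [  0.5   0.9 237.6 269.4] pred dir [230.5 259.3] [240.8 276.6]
cap ((228.50001525878906, 253.50001525878906), (12.727920532226562, 11.31370735168457), 45.0) (221, 247, 15, 14)
(array([ 551.6, -188. ,  148.3]), np.float64(1.6084127143331308)) (array([ 545.6, -191.1,  174.7]), np.float64(7.667002156006931))
(array([ 551.8, -188.1,  145.2]), np.float64(0.968743874117822)) (array([ 545.6, -191.1,  174.7]), np.float64(7.667002156006931))
```

Run:
```python
from h import *
L=np.array([-.843,-.537]);th=np.radians(25.5);a=np.r_[L*np.sin(th),np.cos(th)]
F=np.array([600.5,-157.5,23.]);goal(F+150*a,-a,[.537,-.843,0]);goal(F+73*a,-a,[.537,-.843,0])
```

```text
t [-3.5 -0.5 49.9] turns [array([-0.1, -0.1,  0.2]), array([ 1.000e-01, -1.000e-01, -1.798e+02])] tcp [ 530.8 -202.5  204.9] q [-0.68  0.37  1.89  0.59  0.83 -0.07] time 2.45
t [ -3.6  -0.5 126.9] turns [array([-0.1, -0.1,  0.2]), array([ 1.000e-01, -1.000e-01, -1.798e+02])] tcp [ 530.8 -202.5  204.9] q [-0.68  0.37  1.89  0.59  0.83 -0.07] time 2.45
```

```bash
python3 -m pendant '[{"grip":1,"tx":-3.6,"ty":-0.5,"tz":20,"ax":0,"ay":0,"az":0},{"grip":1,"tx":-3.6,"ty":-0.5,"tz":40,"ax":0,"ay":0,"az":0},{"grip":1,"tx":-3.6,"ty":-0.5,"tz":60,"ax":0,"ay":0,"az":0},{"grip":1,"tx":-3.6,"ty":-0.5,"tz":80,"ax":0,"ay":0,"az":0},{"grip":1,"tx":-3.6,"ty":-0.5,"tz":100,"ax":0,"ay":0,"az":0},{"grip":1,"tx":-3.6,"ty":-0.5,"tz":115,"ax":0,"ay":0,"az":0},{"grip":1,"tx":-3.6,"ty":-0.5,"tz":124,"ax":0,"ay":0,"az":0},{"grip":1,"tx":-3.6,"ty":-0.5,"tz":126,"ax":0,"ay":0,"az":0},{"grip":1,"tx":-3.6,"ty":-0.5,"tz":126,"ax":0,"ay":0,"az":0}]'
python3 - <<'E'
from h import *
c=ctrl.capture("wrist");s=ctrl.capture("scene")["image"][210:340,190:310]
np.savez("w2.npz",**c)
s=cv2.resize(s,(443,480),interpolation=cv2.INTER_CUBIC); i=c["image"][200:420,160:480]; i=cv2.copyMakeBorder(i,0,260,0,0,cv2.BORDER_CONSTANT)
cv2.imwrite("pics/w2.png",np.hstack([i,s])[:,:,::-1])
E
```

```text
t: 3.58
tcp_pos: [573.4, -175.7, 89.6]
orientation: [-2.83, -0.825, -0.643]
wrist_force: [-0.4, -0.1, -0.5]
finger_gap: 94.8
gripper_force: 0.0
```

View pics/w2.png

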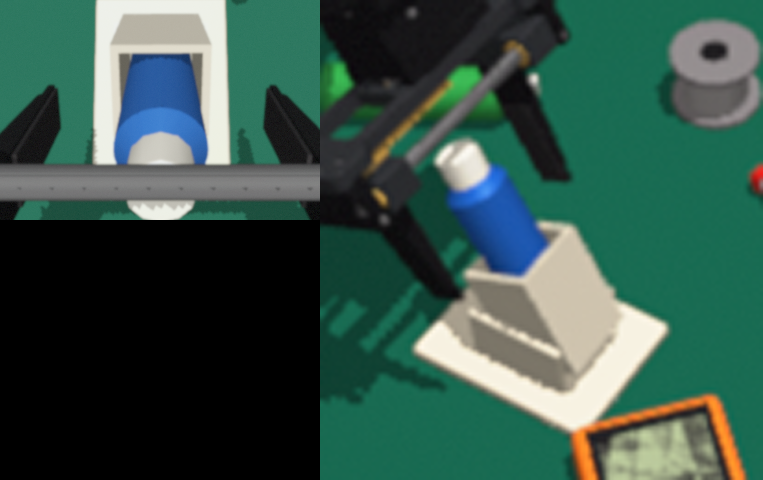

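Wrist: the bottle (crop x≈161) is centred between the fingertips (60 and 265). Scene: the tips clear the rim and straddle the bottle. I'm checking the offset in the lean plane with numbers.

Run:
```python
from h import *
np.set_printoptions(precision=1,suppress=True)
W=dict(np.load("w2.npz"));S=dict(np.load("scene0.npz"))
st=ctrl.read_state();R=Rn.from_rotvec(st["orientation"]).as_matrix();p=st["tcp_pos"];z=R[:,2]
for n,c,(x0,y0,x1,y1) in (("s",S,(218,240,262,290)),("w",W,(260,225,390,365))):
    h=cv2.cvtColor(c["image"],cv2.COLOR_RGB2HSV)[y0:y1,x0:x1]
    m=((h[...,0]>104)&(h[...,0]<125)&(h[...,1]>150)&(h[...,2]>60)).astype(np.uint8)
    for y in range(0,y1-y0,5 if n=="s" else 15):
        r=np.flatnonzero(m[y]); 
        if len(r): print(n,"row",y+y0,"blue",r[0]+x0,r[-1]+x0,"mid",(r[0]+r[-1])/2+x0)
    for d in (0,19,39,63): print("  axis pts",d,proj(c,p-d*z),proj(c,p-d*z+5*R[:,0]))
```

```text
s row 255 blue 236 238 mid 237.0
s row 260 blue 233 241 mid 237.0
s row 265 blue 225 244 mid 234.5
s row 270 blue 229 247 mid 238.0
s row 275 blue 232 250 mid 241.0
s row 280 blue 235 247 mid 241.0
  axis pts 0 [239.6 273.5] [241.3 273.7]
  axis pts 19 [235.5 266.6] [237.2 266.7]
  axis pts 39 [231.1 259.1] [232.7 259.3]
  axis pts 63 [225.6 250. ] [227.3 250.1]
w row 255 blue 294 347 mid 320.5
w row 270 blue 290 351 mid 320.5
w row 285 blue 286 354 mid 320.0
w row 300 blue 283 357 mid 320.0
w row 315 blue 281 360 mid 320.5
w row 330 blue 278 363 mid 320.5
w row 345 blue 275 366 mid 320.5
w row 360 blue 277 364 mid 320.5
  axis pts 0 [322.5 307.2] [322.5 297.4]
  axis pts 19 [322.6 327.3] [322.6 316.5]
  axis pts 39 [322.7 353.7] [322.7 341.8]
  axis pts 63 [322.8 395.8] [322.9 382.3]
```

```bash
python3 -m pendant '[{"grip":1,"tx":0.5,"ty":-1,"tz":0,"ax":0,"ay":0,"az":0},{"grip":0.6,"tx":0.5,"ty":-1,"tz":0,"ax":0,"ay":0,"az":0},{"grip":0.45,"tx":0.5,"ty":-1,"tz":0,"ax":0,"ay":0,"az":0},{"grip":0.4,"tx":0.5,"ty":-1,"tz":0,"ax":0,"ay":0,"az":0},{"grip":0.36,"tx":0.5,"ty":-1,"tz":0,"ax":0,"ay":0,"az":0},{"grip":0.3,"tx":0.5,"ty":-1,"tz":0,"ax":0,"ay":0,"az":0},{"grip":0.3,"tx":0.5,"ty":-1,"tz":0,"ax":0,"ay":0,"az":0},{"grip":0.3,"tx":0.5,"ty":-1,"tz":0,"ax":0,"ay":0,"az":0}]'
python3 - <<'E'
from h import *
L=np.array([-.843,-.537]);th=np.radians(25);a=np.r_[L*np.sin(th),np.cos(th)]
st=ctrl.read_state();R=Rn.from_rotvec(st["orientation"])
print("100mm out in tool axes",R.inv().apply(100*a).round(2),st["moment"])
E
```

```text
t: 4.68
tcp_pos: [573.2, -174.5, 89.6]
orientation: [-2.83, -0.826, -0.642]
wrist_force: [-0.1, 0.0, 0.5]
finger_gap: 35.4
gripper_force: 30.0
100mm out in tool axes [ 1.040e+00 -4.000e-02 -9.999e+01] [-0.20246679  0.36499201 -0.02623698]
```

```bash
python3 -m pendant '[{"grip":0.3,"tx":0,"ty":0,"tz":-2,"ax":0,"ay":0,"az":0},{"grip":0.3,"tx":0,"ty":0,"tz":-5,"ax":0,"ay":0,"az":0},{"grip":0.3,"tx":0.1,"ty":0,"tz":-10,"ax":0,"ay":0,"az":0},{"grip":0.3,"tx":0.2,"ty":0,"tz":-15,"ax":0,"ay":0,"az":0},{"grip":0.3,"tx":0.2,"ty":0,"tz":-20,"ax":0,"ay":0,"az":0},{"grip":0.3,"tx":0.2,"ty":0,"tz":-20,"ax":0,"ay":0,"az":0}]'
python3 - <<'E'
from h import *
c=ctrl.capture("scene")
S=dict(np.load("scene0.npz"))
d=cv2.absdiff(c["image"],S["image"])[290:325,215:290].max(2);print("base diff px",(d>40).sum())
E
```

```text
t: 5.42
tcp_pos: [566.0, -179.3, 108.2]
orientation: [-2.831, -0.825, -0.643]
wrist_force: [-0.2, -0.5, -2.1]
finger_gap: 35.6
gripper_force: 30.0
base diff px 35
```

```bash
python3 -m pendant '[{"grip":0.3,"tx":0,"ty":0,"tz":-5,"ax":0,"ay":0,"az":0},{"grip":0.3,"tx":0.1,"ty":0,"tz":-12,"ax":0,"ay":0,"az":0},{"grip":0.3,"tx":0.2,"ty":0,"tz":-20,"ax":0,"ay":0,"az":0},{"grip":0.3,"tx":0.3,"ty":0,"tz":-28,"ax":0,"ay":0,"az":0},{"grip":0.3,"tx":0.4,"ty":0,"tz":-36,"ax":0,"ay":0,"az":0},{"grip":0.3,"tx":0.5,"ty":0,"tz":-44,"ax":0,"ay":0,"az":0},{"grip":0.3,"tx":0.5,"ty":0,"tz":-52,"ax":0,"ay":0,"az":0},{"grip":0.3,"tx":0.5,"ty":0,"tz":-60,"ax":0,"ay":0,"az":0},{"grip":0.3,"tx":0.5,"ty":0,"tz":-75,"ax":0,"ay":0,"az":0},{"grip":0.3,"tx":0.5,"ty":0,"tz":-95,"ax":0,"ay":0,"az":0},{"grip":0.3,"tx":0.5,"ty":0,"tz":-120,"ax":0,"ay":0,"az":0},{"grip":0.3,"tx":0.5,"ty":0,"tz":-120,"ax":0,"ay":0,"az":0}]'
python3 - <<'E'
from h import *
c=ctrl.capture("scene"); t=ctrl.capture("top"); np.savez("top1.npz",**t)
T=dict(np.load("top0.npz"))
# stand before/after in top: cream mask
for x in (T,t):
    h=cv2.cvtColor(x["image"],cv2.COLOR_RGB2HSV)[220:300,340:420]; print((h[...,1]<60).sum())
s=cv2.resize(c["image"][180:340,170:310],(420,480),interpolation=cv2.INTER_CUBIC)
k=cv2.resize(t["image"][220:300,150:420],(0,0),fx=1.35,fy=1.35,interpolation=cv2.INTER_CUBIC); k=cv2.copyMakeBorder(k,0,480-k.shape[0],0,0,cv2.BORDER_CONSTANT)
cv2.imwrite("pics/d1.png",np.hstack([s,k])[:,:,::-1])
# tray by dark-vs-green in clean first pics
for n,cc,(x0,y0,x1,y1) in (("top",T,(150,218,238,300)),("scene",dict(np.load("scene0.npz")),(380,200,462,258))):
    h=cv2.cvtColor(cc["image"],cv2.COLOR_RGB2HSV)[y0:y1,x0:x1]; m=((h[...,1]<110)).astype(np.uint8); 
    K=max(cv2.findContours(m,0,1)[0],key=cv2.contourArea)+[x0,y0]
    print(n,cv2.contourArea(K),[onz(cc,p,18)[:2].round() for p in cv2.boxPoints(cv2.minAreaRect(K))],cv2.minAreaRect(np.array([onz(cc,q[0],18)[:2] for q in K],np.float32)))
E
```

```text
t: 6.98
tcp_pos: [522.8, -207.4, 218.0]
orientation: [-2.832, -0.826, -0.646]
wrist_force: [0.6, -0.3, -2.1]
finger_gap: 35.5
gripper_force: 30.0
1619
2021
top 2574.0 [array([521., 361.]), array([648., 333.]), array([615., 206.]), array([488., 235.])] ((567.460205078125, 282.71075439453125), (129.48129272460938, 129.57923889160156), 75.81181335449219)
scene 2164.0 [array([494., 236.]), array([530., 397.]), array([660., 325.]), array([624., 177.])] ((576.760986328125, 280.2044677734375), (133.81863403320312, 140.49581909179688), 76.5102767944336)
```

View pics/d1.png

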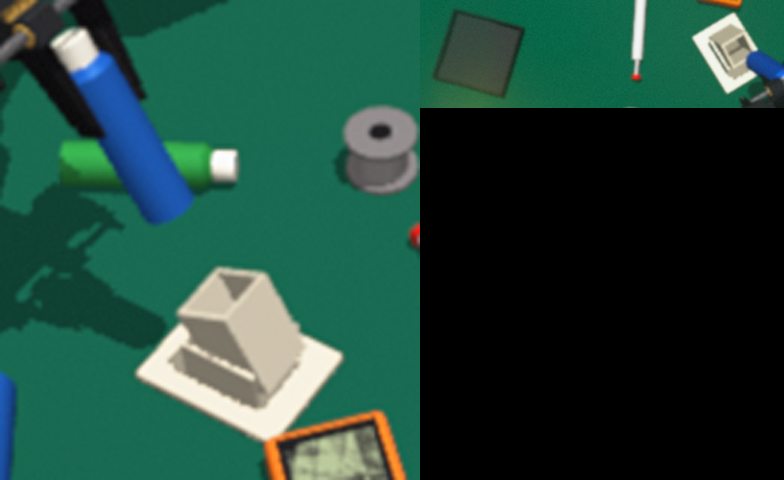

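The bottle is out, with its foot at crop (165,215) clear of the socket. The stand is upright with its base where it was. The tray centre is about (569,282). I'm computing the transfer.

Run:
```python
from h import *
goal([569,282,190],[0,0,-1],[1,0.04,0]);goal([569,282,190],[0,0,-1],[.537,-.843,0])
```

```text
t [ 260.8 -387.1  153.9] turns [array([ 13.3, -23.2, -58.7]), array([-26.8, -15.4, 117.9])] tcp [ 522.6 -206.6  216.1] q [-0.7   0.35  1.89  0.58  0.85 -0.07] time 7.075
t [ 260.8 -387.1  153.9] turns [array([ -0. , -25.6,   0. ]), array([  39.9,   -0. , -175.5])] tcp [ 522.6 -206.6  216.1] q [-0.7   0.35  1.89  0.58  0.85 -0.07] time 7.075
```

```bash
python3 -m pendant '[{"grip":0.3,"tx":10,"ty":-15,"tz":6,"ax":0.5,"ay":-1,"az":-2},{"grip":0.3,"tx":26,"ty":-39,"tz":15,"ax":1.3,"ay":-2.3,"az":-6},{"grip":0.3,"tx":52,"ty":-77,"tz":31,"ax":2.7,"ay":-4.6,"az":-12},{"grip":0.3,"tx":78,"ty":-116,"tz":46,"ax":4,"ay":-7,"az":-18},{"grip":0.3,"tx":104,"ty":-155,"tz":62,"ax":5.3,"ay":-9.3,"az":-23},{"grip":0.3,"tx":130,"ty":-194,"tz":77,"ax":6.6,"ay":-11.6,"az":-29},{"grip":0.3,"tx":156,"ty":-232,"tz":92,"ax":8,"ay":-14,"az":-35},{"grip":0.3,"tx":182,"ty":-271,"tz":108,"ax":9.3,"ay":-16.2,"az":-41},{"grip":0.3,"tx":209,"ty":-310,"tz":123,"ax":10.6,"ay":-18.6,"az":-47},{"grip":0.3,"tx":235,"ty":-348,"tz":139,"ax":12,"ay":-21,"az":-53},{"grip":0.3,"tx":251,"ty":-372,"tz":148,"ax":13,"ay":-22.5,"az":-57},{"grip":0.3,"tx":261,"ty":-387,"tz":154,"ax":13.3,"ay":-23.2,"az":-58.7},{"grip":0.3,"tx":261,"ty":-387,"tz":154,"ax":13.3,"ay":-23.2,"az":-58.7},{"grip":0.3,"tx":261,"ty":-387,"tz":154,"ax":13.3,"ay":-23.2,"az":-58.7}]'
python3 - <<'E'
from h import *
goal([569,282,120],[0,0,-1],[1,0.04,0])
c=ctrl.capture("scene");np.savez("s2.npz",**c);t=ctrl.capture("top")
p=ctrl.read_state()["tcp_pos"]
for d in (-74,0,19,60): print(d,proj(c,p+[0,0,d]).round(1))
h=cv2.cvtColor(c["image"],cv2.COLOR_RGB2HSV)
m=((h[...,0]>104)&(h[...,0]<125)&(h[...,1]>150)&(h[...,2]>50)).astype(np.uint8);m[:,:360]=0;m[:120]=0
for y in range(120,260,6):
    r=np.flatnonzero(m[y,360:480])
    if len(r)>3: print(y,r[0]+360,r[-1]+360)
s=cv2.resize(c["image"][120:280,340:500],(480,480),interpolation=cv2.INTER_CUBIC);cv2.imwrite("pics/p1.png",s[:,:,::-1])
E
```

```text
t: 8.82
tcp_pos: [569.1, 281.0, 189.8]
orientation: [-2.179, -2.263, 0.0]
wrist_force: [-0.0, -0.0, -2.7]
finger_gap: 35.7
gripper_force: 30.0
t [ 1.  -0.  69.8] turns [array([-0. , -0. , -0.1]), array([ -0. ,   0. , 179.9])] tcp [569.1 281.  189.8] q [0.35 0.53 1.56 0.   1.05 0.32] time 8.825
-74 [424.4 196.3]
0 [429.1 171.2]
19 [430.4 164.4]
60 [433.2 149.2]
156 423 426
162 423 433
168 422 432
174 422 431
180 420 434
186 420 434
192 419 433
198 420 431
```

View pics/p1.png

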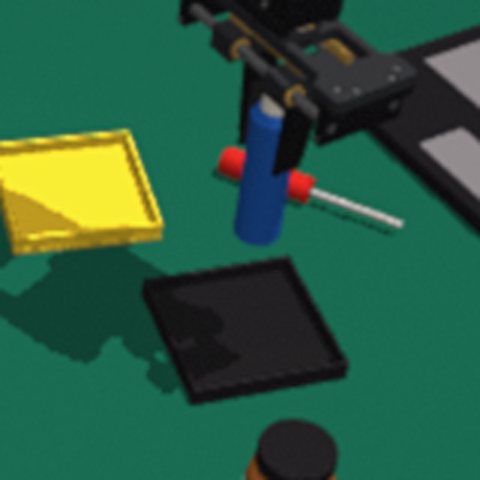

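The bottle hangs nearly upright over the tray; its foot is at scene ≈(426,200). I'm measuring the tilt with subpixel edges.

```bash
cat > tilt.py <<'E'
from h import *
def edge(c,cols,rows,sgn):
    im=c["image"].astype(float); f=cv2.GaussianBlur(im[...,2]-im[...,1],(0,0),.7) # blue minus green
    pts=[]
    for y in rows:
        g=sgn*np.diff(f[y,cols[0]:cols[1]]); i=int(g.argmax())
        if 0<i<len(g)-1:
            o=(g[i-1]-g[i+1])/2/(g[i-1]-2*g[i]+g[i+1]+1e-9); pts.append((cols[0]+i+.5+o,y))
    P=np.array(pts); k=np.polyfit(P[:,1],P[:,0],1); r=P[:,0]-np.polyval(k,P[:,1]); P=P[abs(r)<.8]; k=np.polyfit(P[:,1],P[:,0],1)
    return k,len(P),np.std(P[:,0]-np.polyval(k,P[:,1]))
def pred(c,p,side,z0,z1):  # silhouette edge slope of a vertical cylinder
    K,E=cam(c); C=-E[:3,:3].T@E[:3,3]; v=(p-C)[:2]; D=np.linalg.norm(v); v/=D; n=np.array([v[1],-v[0]])  # right side
    t=-v*18*18/D+side*n*18*np.sqrt(1-(18/D)**2)
    a,b=[proj(c,np.r_[p[:2]+t,z]) for z in (z0,z1)]; return (a[0]-b[0])/(a[1]-b[1]),a,b
E
python3 - <<'E'
from tilt import *
c=dict(np.load("s2.npz"));p=ctrl.read_state()["tcp_pos"]
print(edge(c,(412,429),range(160,197),1),pred(c,p,-1,p[2]-70,p[2]+35))
print(edge(c,(427,444),range(179,197),-1),pred(c,p,1,p[2]-70,p[2]))
E
```

```text
(array([-1.35825449e-01,  4.44083852e+02]), 37, np.float64(0.18398494858424358)) (np.float64(-0.17270462393431935), array([416.78585575, 193.78662641]), array([423.08045993, 157.33940201]))
(array([-1.91427951e-01,  4.70752365e+02]), 18, np.float64(0.06410005600386182)) (np.float64(-0.2015442652986083), array([432.47446676, 196.42340811]), array([437.26930503, 172.63291097]))
```

```bash
python3 -m pendant '[{"grip":0.3,"tx":1,"ty":0,"tz":10,"ax":0,"ay":0,"az":0},{"grip":0.3,"tx":1,"ty":0,"tz":25,"ax":0,"ay":0,"az":0},{"grip":0.3,"tx":1,"ty":0,"tz":45,"ax":0,"ay":0,"az":0},{"grip":0.3,"tx":1,"ty":0,"tz":65,"ax":0,"ay":0,"az":0},{"grip":0.3,"tx":1,"ty":0,"tz":85,"ax":0,"ay":0,"az":0},{"grip":0.3,"tx":1,"ty":0,"tz":98,"ax":0,"ay":0,"az":0},{"grip":0.3,"tx":1,"ty":0,"tz":105,"ax":0,"ay":0,"az":0},{"grip":0.3,"tx":1,"ty":0,"tz":108,"ax":0,"ay":0,"az":0},{"grip":0.3,"tx":1,"ty":0,"tz":109,"ax":0,"ay":0,"az":0},{"grip":0.3,"tx":1,"ty":0,"tz":109,"ax":0,"ay":0,"az":0}]'
python3 -m pendant '[{"grip":0.3,"tx":0,"ty":0,"tz":0.7,"ax":0,"ay":0,"az":0},{"grip":0.3,"tx":0,"ty":0,"tz":1.5,"ax":0,"ay":0,"az":0},{"grip":0.3,"tx":0,"ty":0,"tz":1.5,"ax":0,"ay":0,"az":0}]'
```

```text
t: 10.18
tcp_pos: [569.4, 283.0, 81.5]
orientation: [2.177, 2.264, 0.001]
wrist_force: [0.0, 0.2, -1.5]
finger_gap: 35.4
gripper_force: 30.0
t: 10.55
tcp_pos: [569.2, 283.0, 79.6]
orientation: [2.177, 2.265, 0.0]
wrist_force: [0.0, -0.2, -2.0]
finger_gap: 35.4
gripper_force: 30.0
```

```bash
python3 -m pendant '[{"grip":0.3,"tx":0,"ty":0,"tz":0.7,"ax":0,"ay":0,"az":0},{"grip":0.3,"tx":0,"ty":0,"tz":1.2,"ax":0,"ay":0,"az":0},{"grip":0.3,"tx":0,"ty":0,"tz":1.2,"ax":0,"ay":0,"az":0}]'
python3 -m pendant '[{"grip":0.3,"tx":0,"ty":0,"tz":0.6,"ax":0,"ay":0,"az":0},{"grip":0.3,"tx":0,"ty":0,"tz":1,"ax":0,"ay":0,"az":0},{"grip":0.3,"tx":0,"ty":0,"tz":1,"ax":0,"ay":0,"az":0}]'
```

```text
t: 10.92
tcp_pos: [569.3, 283.1, 78.9]
orientation: [2.177, 2.264, 0.001]
wrist_force: [-1.5, 0.6, 4.8]
finger_gap: 35.6
gripper_force: 30.0
t: 11.3
tcp_pos: [569.4, 283.3, 78.8]
orientation: [2.177, 2.264, 0.003]
wrist_force: [-3.9, 0.0, 14.3]
finger_gap: 35.5
gripper_force: 30.0
```

Contact with the tray floor. I'm easing off the pressure, then releasing gently.

```bash
python3 -m pendant '[{"grip":0.3,"tx":0,"ty":0,"tz":-0.7,"ax":0,"ay":0,"az":0},{"grip":0.38,"tx":0,"ty":0,"tz":-0.7,"ax":0,"ay":0,"az":0},{"grip":0.42,"tx":0,"ty":0,"tz":-0.7,"ax":0,"ay":0,"az":0},{"grip":0.5,"tx":0,"ty":0,"tz":-0.7,"ax":0,"ay":0,"az":0},{"grip":0.7,"tx":0,"ty":0,"tz":-0.7,"ax":0,"ay":0,"az":0},{"grip":1,"tx":0,"ty":0,"tz":-0.7,"ax":0,"ay":0,"az":0},{"grip":1,"tx":0,"ty":0,"tz":-0.7,"ax":0,"ay":0,"az":0},{"grip":1,"tx":0,"ty":0,"tz":-0.7,"ax":0,"ay":0,"az":0}]'
python3 -m pendant '[{"grip":1,"tx":0,"ty":0,"tz":-10,"ax":0,"ay":0,"az":0},{"grip":1,"tx":0,"ty":0,"tz":-30,"ax":0,"ay":0,"az":0},{"grip":1,"tx":0,"ty":0,"tz":-55,"ax":0,"ay":0,"az":0},{"grip":1,"tx":0,"ty":0,"tz":-85,"ax":0,"ay":0,"az":0},{"grip":1,"tx":0,"ty":0,"tz":-120,"ax":0,"ay":0,"az":0},{"grip":1,"tx":0,"ty":0,"tz":-160,"ax":0,"ay":0,"az":0},{"grip":1,"tx":0,"ty":0,"tz":-180,"ax":0,"ay":0,"az":0},{"grip":1,"tx":0,"ty":0,"tz":-180,"ax":0,"ay":0,"az":0},{"grip":1,"tx":0,"ty":0,"tz":-180,"ax":0,"ay":0,"az":0}]'
python3 - <<'E'
from h import *
c=ctrl.capture("scene");cv2.imwrite("pics/end.png",c["image"][:,:,::-1])
E
```

```text
t: 12.3
tcp_pos: [569.2, 283.0, 78.1]
orientation: [2.177, 2.265, 0.0]
wrist_force: [0.2, 0.2, 0.8]
finger_gap: 82.1
gripper_force: 0.0
t: 13.42
tcp_pos: [568.8, 282.8, 257.3]
orientation: [-2.177, -2.264, 0.001]
wrist_force: [0.6, -0.1, -0.7]
finger_gap: 95.1
gripper_force: 0.0
```

View pics/end.png

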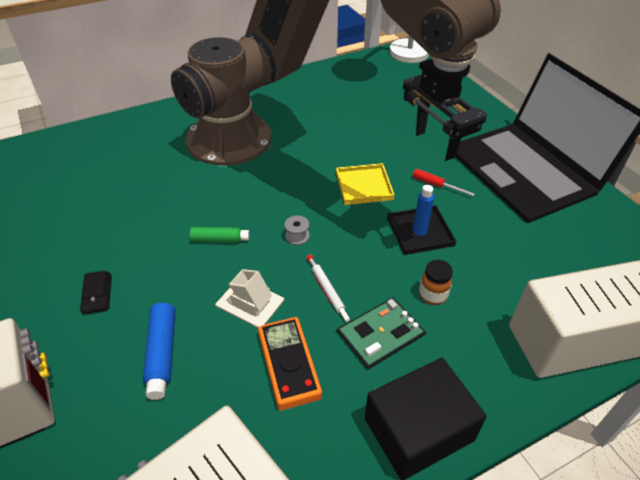

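The bottle stands upright in the black tray, foot at about (421,232). The stand is upright and in place at (250,295), the gripper is clear, and the bystanders are unmoved.

```bash
python3 -c "from workcell import ctrl; print(ctrl.job_done())"
```

```text
the job is handed in; nothing more can be done
None
```

I drew the blue flux bottle straight out of its stand, set it upright in the black drip tray and let go; in the last picture the stand and bystanders look unmoved, and the job is handed in at about 13.5 s of the 43 s allowed, with no verdict returned.

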